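Sweep the injector parts into the catch tray

ROBOT

A 6-joint arm with a two-finger parallel gripper is mounted at the origin on the work surface. World frame = base frame: x ahead of the robot, y to its left, z up, the work surface at z = 0. Lengths are in mm, angles in rad, forces in N, time in s.
With the tool pointing down it reaches from about 400 to 925 mm from the base axis. Payload 12.5 kg.
Tool frame: the origin (TCP) lies midway between the tips of the shut fingers; the grasp point (between the pads) lies 19 mm behind it; z points along the fingers, y is the line along which they close (so a half turn about z gives the same grasp; the last joint's range is limited). The gripper opens to 95 mm and grips with 3 to 60 N. Pads are 20 mm wide; open, the fingers measure 119 mm over their backs; the gripper's body (75 mm by 180 mm) begins 59 mm behind the grasp point.
Start: joints at [1.183, 0.491, 1.559, -0, 1.092, -0.106], TCP at [173.786, 600.371, 214.661] pointing down, gripper open.
Joint ranges: [-3.1, 3.1], [-0.84, 2.19], [0.05, 2.79], [-1.13, 4.28], [0.06, 2.93], [-2.69, 2.69]. Speed limits (rad/s): [2.22, 2.22, 2.79, 3.14, 3.14, 3.14].

INTERFACE

Orientations are given as [roll, pitch, yaw] about the fixed x, y, z axes, in that order (R = Rz(yaw) Ry(pitch) Rx(roll)).
In Python, from cell import state, read_camera, camera_info, env gives the robot as it stands.
- The arm moves only by the tool move_arm, never from a script. Its argument "commands" is a list of rows, each a list of 3 entries, a list of its own where there are three numbers: the shift along the world's x, y, z in cm, then the turn, a rotation vector about the world's x, y, z in degrees, then the opening, from 0 (shut) to 1 (fully open). A call has 1 to 10 rows; each row shifts and turns the commanded pose from where the row before left it; what a row does not reach is not made up. A row lasts 1/10 s, in which the tool goes at most 50 mm and 8.59 degrees, less where a joint would pass 70% of its speed; a pose out of reach is approached as far as the arm can. A call with a gripper value outside its range is refused whole. The fingers move at their own pace and stop on an object; the grip force is fixed at half the most. Time passes only in rows, so rows that do not move let the fingers close. It gives the time, the measured TCP pose, the force, the opening and the grip force at its end, in the units of the state.
- state(): the state, without advancing time (a new reading comes with each control period).
- read_camera(name): name is "scene" or "top" or "wrist"; returns the picture (384x512x3 uint8, blue, green, red); there is no depth.
- camera_info(name): a dict with "K" (3x3 intrinsics, pixels), "cam_to_world" (4x4, takes a point from camera to world coordinates). Camera axes: x right, y down, z forward; pixel columns grow to the right and rows downward; lengths in mm; the calibration is good to about 2 mm. A picture is of the moment at which its call begins: read the wrist's pose just before it. camera_info takes no time and is no camera call; for the wrist camera it gives the pose at the moment of the call.
- env.job_done(): hands the job in; it is judged then, once.
The state is a dict: "t": time; "joints": joint angles; "qvel": joint speeds; "tau": joint torques, N m; "eef_pos": TCP position; "tcp_rot": TCP orientation; "ft_force": force on the tool from outside, world axes, zero at the start; "moment": the same for the moment, N m; "opening": opening from 0.0 (shut) to 1.0 (fully open); "grip_force": force on a finger pad.
Only numpy, scipy, OpenCV 4.12 (cv2) and the standard library are available. Lean on these libraries where they do the work, as an engineer would, in place of code of your own. Each camera call takes 0.05 s, during which the arm holds its last target. There are 200 camera calls.

TASK

Clear the test bench: gently sweep the three loose injector rings (steel nozzle nut, brass spring seat, dark spacer) along the bench into the red three-sided catch tray, until each lies wholly inside its mouth. Only push them with the fingertips: do not grip or lift any, and keep them flat on the bench. Leave the standing copper nozzle, the blue jar and the dial gauge standing where they are.

Things in the scene. Friction and masses are not known exactly. Their poses are not given: they have to be found in the camera images.
- nozzle_nut: bright steel ring lying flat and loose on the bench, outer diameter 36, bore 18, height 22 mm, about 110 g; origin at the centre of its underside, z up
- spring_seat: brass ring lying flat and loose on the bench, outer diameter 32, bore 16, height 18 mm, about 80 g; origin at the centre of its underside, z up
- spacer: dark steel ring lying flat and loose on the bench, outer diameter 40, bore 16, height 16 mm, about 110 g; origin at the centre of its underside, z up
- catch_tray: red three-sided tray fixed to the bench, with no floor plate or lip (the bench is its floor, painted yellow there). Inside 240 mm along x, 130 mm along y; walls 25 mm high, 4 mm thick, at x = -120, x = +120 and y = +65 mm; open mouth at y = -65 mm, facing the rings. Origin: centre of the inside, on the bench. To the robot's left; place and yaw vary
- nozzle: copper-coloured injector nozzle standing upright and loose, 24 mm diameter foot, thinner above, 62 mm high; must stay; origin at the centre of its underside
- jar: small closed blue jar with white cap, standing loose, 44 mm diameter, 55 mm high; must stay; origin at the centre of its underside
- gauge: dial gauge on a round steel foot of 64 mm diameter with a thin post, 148 mm high in all, standing loose, 0.8 kg, the 52 mm black dial overhangs to about 70 mm from the post along its +x; must stay; origin at the centre of the foot's underside

How it is judged:
By the outcome, as a careful person would: the job done as asked, in the order asked, and still so for the second after the job is handed in, with the robot touching nothing.
It also fails if it takes over 72 s, if anything falls off the work surface, if the arm or the gripper's body presses on something with over 40 N, if the wrist force passes 120 N, or if a joint passes its speed limit or range.

## Working session

There is one attempt and no reset: what is moved stays moved. The work goes in short steps, Python scripts to look and compute and a tool call to move; the robot and the scene stay as the last step left them, time stands still between calls to the robot, and variables do not carry over. Pictures are saved under pics/ and viewed, at most 10 in all, crops included, and the job is handed in when it is done.

Besides the shell and the picture viewer there is one more tool, called after "Call:" as name([rows], argument=value, ...), one row to a line, values as JSON. move_arm: Moves the arm, as the interface text tells. Its arguments: {"type":"object","properties":{"commands":{"type":"array"}},"required":["commands"]}

```bash
mkdir -p pics
python3 - <<'E'
from cell import *
import cv2,numpy as np
a=read_camera("top");b=read_camera("scene")
cv2.imwrite("pics/top.png",a);cv2.imwrite("pics/scene.png",b)
for n in("top","scene"):
    c=camera_info(n);print(np.round(c["K"],1),np.round(c["cam_to_world"],3))
print(state())
E
```

```text
[[455.    0.  257.7]
 [  0.  455.  194.7]
 [  0.    0.    1. ]] [[ 2.10000e-02 -9.97000e-01  7.60000e-02  5.21537e+02]
 [-1.00000e+00 -2.20000e-02 -1.60000e-02 -6.79440e+01]
 [ 1.80000e-02 -7.50000e-02 -9.97000e-01  1.00487e+03]
 [ 0.00000e+00  0.00000e+00  0.00000e+00  1.00000e+00]]
[[412.6   0.  268.6]
 [  0.  412.6 193.5]
 [  0.    0.    1. ]] [[ 6.840000e-01  5.170000e-01 -5.150000e-01  1.009457e+03]
 [ 7.300000e-01 -4.720000e-01  4.950000e-01 -4.892550e+02]
 [ 1.300000e-02 -7.140000e-01 -7.000000e-01  6.182330e+02]
 [ 0.000000e+00  0.000000e+00  0.000000e+00  1.000000e+00]]
{'t': 0.1, 'joints': array([ 1.18339494e+00,  4.91478850e-01,  1.55940644e+00,  3.43330353e-06,
        1.09170228e+00, -1.05610914e-01]), 'qvel': array([-0.00171445, -0.00213751, -0.00161872, -0.00093533,  0.00117886,
       -0.00066029]), 'tau': array([ 2.75481572e-03, -6.13628554e+01, -2.58606613e+01,  6.93435967e-02,
        4.70310438e-02,  1.45488724e-05]), 'eef_pos': array([173.69607451, 600.14497549, 214.12670413]), 'tcp_rot': array([-3.14060360e+00, -1.07907056e-04,  2.85980054e+00]), 'ft_force': array([ 0.74198501, -0.02213054, -0.13164327]), 'moment': array([0.00324305, 0.01405394, 0.02328451]), 'grip_force': 0.0, 'opening': 1.0007545191399678}
```

View pics/top.png

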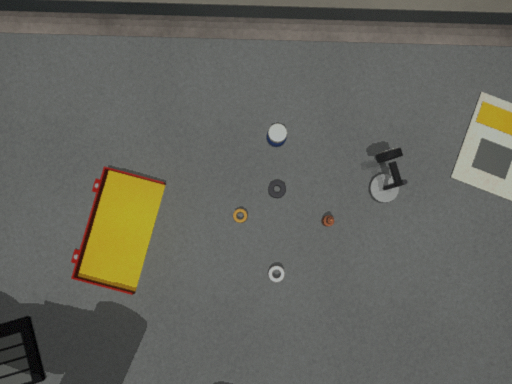

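View pics/scene.png

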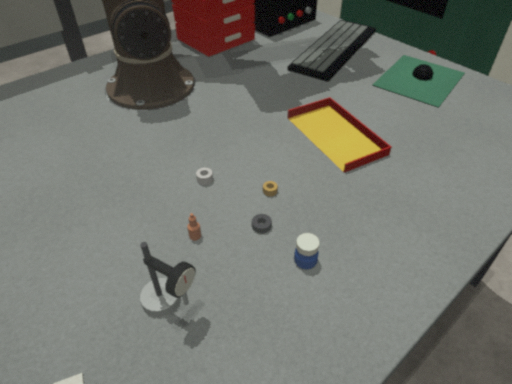

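The top view shows the tray on the left (corners about (107,170), (165,183), (134,292), (76,277)). The spacer is at (277,188), the seat at (240,215), the nut at (277,273), the nozzle at (328,220), the jar at (277,134) and the gauge at (384,187). The scene view agrees.

```bash
cat > h.py <<'E'
from cell import *
import cv2,numpy as np
def ray(n,uv,z):
    c=camera_info(n);T=c["cam_to_world"];d=T[:3,:3]@np.linalg.solve(c["K"],[uv[0],uv[1],1.]);o=T[:3,3]
    return (o+d*(z-o[2])/d[2])[:2]
def blob(m,a,near,r=22):
    k=np.zeros_like(m);cv2.circle(k,near,r,255,-1);m=m&k
    cs=max(cv2.findContours(m,cv2.RETR_EXTERNAL,cv2.CHAIN_APPROX_NONE)[0],key=cv2.contourArea)
    return cv2.minEnclosingCircle(cs),cv2.contourArea(cs)
E
python3 - <<'E'
from h import *
a=cv2.imread("pics/top.png");h=cv2.cvtColor(a,cv2.COLOR_BGR2HSV)
bg=cv2.medianBlur(a,61);d=cv2.absdiff(a,bg).max(2)
m=(d>28).astype(np.uint8)*255
for n,p,z,r in(("nut",(277,273),22,14),("seat",(240,215),18,14),("spacer",(277,188),16,16),("jar",(277,134),55,16),("nozzle",(328,220),10,14),("gauge",(384,188),5,24)):
    (c,R),A=blob(m,a,p,r);print(n,np.round(c,1),round(R,1),ray("top",c,z).round(1),"dia",round(2*R*(1005-z)/455,1))
y=cv2.inRange(h,(22,150,100),(36,255,255));y[:, 200:]=0
c=max(cv2.findContours(y,0,2)[0],key=cv2.contourArea)
b=cv2.minAreaRect(c);P=np.array([ray("top",q,0) for q in cv2.boxPoints(b)]);print(P.round(1),P.mean(0),np.linalg.norm(np.diff(P,axis=0),axis=1))
P=cv2.approxPolyDP(c,6,True)[:,0];print(P.tolist(),[ray("top",q,0).round(0).tolist() for q in P])
# scene cross-check
for n,p,z in(("nut",(205,173),22),("seat",(270,185),18),("spacer",(262,220),16)):print(n,ray("scene",p,z).round(0))
print(cv2.resize(a[80:300,60:420],None,fx=2.2,fy=2.2,interpolation=2).shape)
E
```

```text
nut [276. 272.] 9.5 [ 431.  -126.6] dia 41.0
seat [240.  214.5] 7.8 [552.5 -46.6] dia 33.7
spacer [276.4 188.3] 9.4 [ 611.4 -124.7] dia 40.7
jar [276.5 135. ] 11.9 [ 721.2 -120.6] dia 49.6
nozzle [327.3 218.8] 7.1 [ 547.4 -237.8] dia 30.8
gauge [386.3 184. ] 20.1 [ 627.6 -369.2] dia 88.3
[[418.7 301.6]
 [647.5 248.6]
 [614.6 121.5]
 [386.4 176.8]] [516.81310969 212.12141982] [234.92948435 131.2855635  234.78478766]
[[108, 171], [79, 272], [136, 287], [164, 186]] [[643.0, 248.0], [421.0, 300.0], [391.0, 176.0], [612.0, 123.0]]
nut [ 432. -126.]
seat [551. -45.]
spacer [ 612. -124.]
(484, 792, 3)
```

Call:
move_arm([
  [[2.4, -4.3, 0], [0, 0, -7.4], 0.23],
  [[2.4, -4.3, 0], [0, 0, -7.4], 0.23],
  [[2.4, -4.3, 0], [0, 0, -7.4], 0.23],
  [[2.4, -4.3, 0], [0, 0, -7.4], 0.23],
  [[2.4, -4.3, 0], [0, 0, -7.4], 0.23],
  [[2.4, -4.3, 0], [0, 0, -7.4], 0.23],
  [[2.4, -4.3, 0], [0, 0, -7.4], 0.23],
  [[2.4, -4.3, 0], [0, 0, -7.4], 0.23],
  [[2.4, -4.3, 0], [0, 0, -7.4], 0.23],
  [[2.4, -4.3, 0], [0, 0, -7.4], 0.23],
])

```text
t: 1.1
eef_pos: [414.3, 168.5, 214.7]
tcp_rot: [3.141, -0.0, 1.563]
ft_force: [0.9, 1.2, 1.2]
opening: 0.246
grip_force: 0.0
```

Call:
move_arm([
  [[2.0, -3.7, -1.6], [0, 0, 0], 0.23],
  [[2.0, -3.7, -1.6], [0, 0, 0], 0.23],
  [[2.0, -3.7, -1.6], [0, 0, 0], 0.23],
  [[2.0, -3.7, -1.6], [0, 0, 0], 0.23],
  [[2.0, -3.7, -1.6], [0, 0, 0], 0.23],
  [[2.0, -3.7, -1.6], [0, 0, 0], 0.23],
  [[2.0, -3.7, -1.6], [0, 0, 0], 0.23],
  [[0, 0, 0], [0, 0, 0], 0.23],
])

```text
t: 1.9
eef_pos: [554.9, -92.4, 100.3]
tcp_rot: [-3.14, -0.0, 1.565]
ft_force: [-0.1, -0.2, -0.6]
opening: 0.227
grip_force: 0.0
```

Run:
```python
from h import *
print(state()["eef_pos"],state()["opening"])
a=read_camera("wrist");cv2.imwrite("pics/w1.png",a)
for p in((0,0),(511,0),(0,383),(511,383)):print(p,ray("wrist",p,0).round(0))
```

```text
[554.901359   -92.36376157 100.34233726] 0.2270575871573964
(0, 0) [342.  76.]
(511, 0) [770.  73.]
(0, 383) [ 243. -335.]
(511, 383) [ 867. -337.]
```

View pics/w1.png

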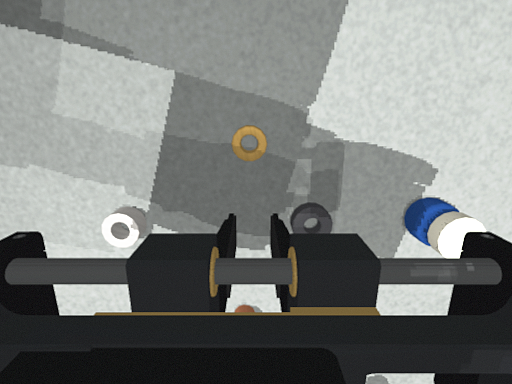

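The wrist view shows the seat ahead of the fingers at (249,143). The spacer is at (311,222), clear to the right of the finger, and the nut is at (120,229).

Run:
```python
from h import *
for n,p,z in(("seat",(249,143),18),("spacer",(311,222),16),("nut",(120,229),22),("jar",(432,222),20)):print(n,ray("wrist",p,z).round(0))
```

```text
seat [550. -43.]
spacer [ 609. -119.]
nut [ 427. -123.]
jar [ 723. -118.]
```

Call:
move_arm([
  [[0, 0, -3.5], [0, 0, 0], 0.23],
  [[0, 0, -3.0], [0, 0, 0], 0.23],
  [[0, 0, -2.0], [0, 0, 0], 0.23],
  [[0, 0, -1.0], [0, 0, 0], 0.23],
  [[0, 0, 0], [0, 0, 0], 0.23],
])

```text
t: 2.45
eef_pos: [553.2, -87.9, 7.1]
tcp_rot: [-3.14, -0.001, 1.569]
ft_force: [-0.0, -0.1, -0.7]
opening: 0.228
grip_force: 0.0
```

Call:
move_arm([
  [[-0.1, 0.8, 0], [0, 0, 0], 0.23],
  [[-0.1, 0.8, 0], [0, 0, 0], 0.23],
  [[-0.1, 0.8, 0], [0, 0, 0], 0.23],
  [[-0.1, 1.0, 0], [0, 0, 0], 0.23],
  [[-0.1, 1.0, 0], [0, 0, 0], 0.23],
  [[-0.1, 1.0, 0], [0, 0, 0], 0.23],
  [[-0.1, 1.0, 0], [0, 0, 0], 0.23],
  [[-0.1, 1.0, 0], [0, 0, 0], 0.23],
  [[-0.1, 1.0, 0], [0, 0, 0], 0.23],
  [[-0.1, 1.0, 0], [0, 0, 0], 0.23],
])

```text
t: 3.45
eef_pos: [543.7, 6.2, 7.6]
tcp_rot: [3.142, 0.0, 1.568]
ft_force: [-0.0, -1.4, 1.7]
opening: 0.233
grip_force: 0.8
```

Call:
move_arm([
  [[-0.1, 1.0, 0], [0, 0, 0], 0.23],
  [[-0.1, 1.0, 0], [0, 0, 0], 0.23],
  [[-0.1, 1.0, 0], [0, 0, 0], 0.23],
  [[-0.1, 1.0, 0], [0, 0, 0], 0.23],
  [[-0.1, 1.0, 0], [0, 0, 0], 0.23],
  [[-0.1, 1.0, 0], [0, 0, 0], 0.23],
  [[-0.1, 1.0, 0], [0, 0, 0], 0.23],
  [[-0.1, 1.0, 0], [0, 0, 0], 0.23],
  [[-0.1, 1.0, 0], [0, 0, 0], 0.23],
  [[-0.1, 1.0, 0], [0, 0, 0], 0.23],
])

```text
t: 4.45
eef_pos: [533.7, 106.2, 7.7]
tcp_rot: [3.142, 0.0, 1.568]
ft_force: [0.5, -0.6, 2.2]
opening: 0.228
grip_force: 0.7
```

Run:
```python
from h import *
print(state()["eef_pos"])
cv2.imwrite("pics/w2.png",read_camera("wrist"))
```

```text
[533.65508545 106.20194845   7.6532521 ]
```

View pics/w2.png

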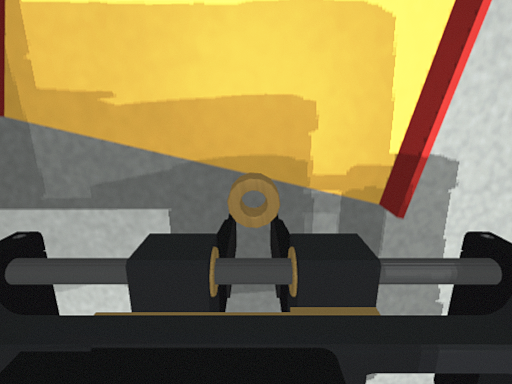

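The seat sits nested against the two tips at (253,200), at the mouth line. The tray's right wall, at (395,205), is well clear.

Call:
move_arm([
  [[-0.1, 1.0, 0], [0, 0, 0], 0.23],
  [[-0.1, 1.0, 0], [0, 0, 0], 0.23],
  [[-0.1, 1.0, 0], [0, 0, 0], 0.23],
  [[-0.1, 1.0, 0], [0, 0, 0], 0.23],
  [[-0.1, 1.0, 0], [0, 0, 0], 0.23],
  [[-0.1, 1.0, 0], [0, 0, 0], 0.23],
  [[-0.1, 1.0, 0], [0, 0, 0], 0.23],
  [[-0.1, 0.8, 0], [0, 0, 0], 0.23],
  [[0, 0.5, 0], [0, 0, 0], 0.23],
  [[0, 0.2, 0], [0, 0, 0], 0.23],
])

```text
t: 5.5
eef_pos: [525.7, 190.9, 7.6]
tcp_rot: [3.141, 0.0, 1.569]
ft_force: [0.0, -0.7, -0.1]
opening: 0.229
grip_force: 0.2
```

Call:
move_arm([
  [[0, -0.5, 0], [0, 0, 0], 0.23],
  [[0, -1.5, 0], [0, 0, 0], 0.23],
  [[0, -2.5, 0], [0, 0, 0], 0.23],
  [[0, -2.0, 2.0], [0, 0, 0], 0.23],
  [[0.5, -3.0, 3.5], [0, 0, 0], 0.23],
  [[1.0, -4.0, 2.5], [0, 0, 0], 0.23],
  [[1.5, -4.0, 0], [0, 0, 0], 0.23],
  [[1.5, -4.0, 0], [0, 0, 0], 0.23],
  [[1.5, -4.0, 0], [0, 0, 0], 0.23],
  [[1.5, -4.0, 0], [0, 0, 0], 0.23],
])

```text
t: 6.5
eef_pos: [600.4, -108.0, 87.8]
tcp_rot: [3.142, 0.0, 1.567]
ft_force: [0.8, 0.6, 0.2]
opening: 0.234
grip_force: 0.0
```

Call:
move_arm([
  [[0.5, -3.0, 0], [0, 0, 0], 0.23],
  [[0.5, -2.5, 0], [0, 0, 0], 0.23],
  [[0, -0.8, 0], [0, 0, 0], 0.23],
  [[0, 0, -2.5], [0, 0, 0], 0.23],
  [[0, 0, -3.0], [0, 0, 0], 0.23],
  [[0, 0, -1.8], [0, 0, 0], 0.23],
  [[0, 0, -0.8], [0, 0, 0], 0.23],
  [[0, 0, 0], [0, 0, 0], 0.23],
])

```text
t: 7.3
eef_pos: [610.0, -167.6, 5.9]
tcp_rot: [-3.14, -0.001, 1.568]
ft_force: [0.0, -0.1, 0.1]
opening: 0.229
grip_force: 0.0
```

Run:
```python
from h import *
print(state()["eef_pos"])
cv2.imwrite("pics/w3.png",read_camera("wrist"))
```

```text
[ 609.99585393 -167.58286659    5.93511718]
```

View pics/w3.png

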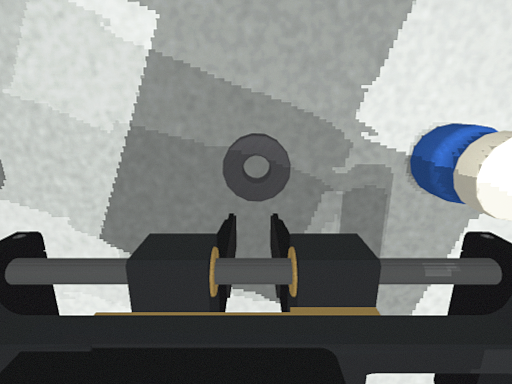

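The spacer is centred ahead of the tips at (256,167), and the jar is clear to the right.

Call:
move_arm([
  [[-0.1, 0.8, 0], [0, 0, 0], 0.23],
  [[-0.1, 0.8, 0], [0, 0, 0], 0.23],
  [[-0.1, 0.8, 0], [0, 0, 0], 0.23],
  [[-0.1, 1.0, 0], [0, 0, 0], 0.23],
  [[-0.1, 1.0, 0], [0, 0, 0], 0.23],
  [[-0.1, 1.0, 0], [0, 0, 0], 0.23],
  [[-0.1, 1.0, 0], [0, 0, 0], 0.23],
  [[-0.1, 1.0, 0], [0, 0, 0], 0.23],
  [[-0.1, 1.0, 0], [0, 0, 0], 0.23],
  [[-0.1, 1.0, 0], [0, 0, 0], 0.23],
])

```text
t: 8.35
eef_pos: [600.7, -72.8, 6.6]
tcp_rot: [3.142, 0.0, 1.568]
ft_force: [0.7, -1.2, 1.1]
opening: 0.228
grip_force: 0.9
```

Call:
move_arm([
  [[-0.1, 1.0, 0], [0, 0, 0], 0.23],
  [[-0.1, 1.0, 0], [0, 0, 0], 0.23],
  [[-0.1, 1.0, 0], [0, 0, 0], 0.23],
  [[-0.1, 1.0, 0], [0, 0, 0], 0.23],
  [[-0.1, 1.0, 0], [0, 0, 0], 0.23],
  [[-0.1, 1.0, 0], [0, 0, 0], 0.23],
  [[-0.1, 1.0, 0], [0, 0, 0], 0.23],
  [[-0.1, 1.0, 0], [0, 0, 0], 0.23],
  [[-0.1, 1.0, 0], [0, 0, 0], 0.23],
  [[-0.1, 1.0, 0], [0, 0, 0], 0.23],
])

```text
t: 9.35
eef_pos: [590.7, 27.2, 6.6]
tcp_rot: [-3.142, 0.0, 1.568]
ft_force: [-0.2, -1.6, 1.0]
opening: 0.23
grip_force: 0.8
```

Call:
move_arm([
  [[-0.1, 1.0, 0], [0, 0, 0], 0.23],
  [[-0.1, 1.0, 0], [0, 0, 0], 0.23],
  [[-0.1, 1.0, 0], [0, 0, 0], 0.23],
  [[-0.1, 1.0, 0], [0, 0, 0], 0.23],
  [[-0.1, 1.0, 0], [0, 0, 0], 0.23],
  [[-0.1, 1.0, 0], [0, 0, 0], 0.23],
  [[-0.1, 1.0, 0], [0, 0, 0], 0.23],
  [[-0.1, 1.0, 0], [0, 0, 0], 0.23],
  [[-0.1, 1.0, 0], [0, 0, 0], 0.23],
  [[-0.1, 1.0, 0], [0, 0, 0], 0.23],
])

```text
t: 10.35
eef_pos: [580.7, 127.2, 6.7]
tcp_rot: [3.142, 0.0, 1.568]
ft_force: [0.2, -1.0, 1.6]
opening: 0.232
grip_force: 0.8
```

Run:
```python
from h import *
print(state()["eef_pos"])
cv2.imwrite("pics/w4.png",read_camera("wrist"))
```

```text
[580.6832406  127.18956888   6.66432642]
```

View pics/w4.png

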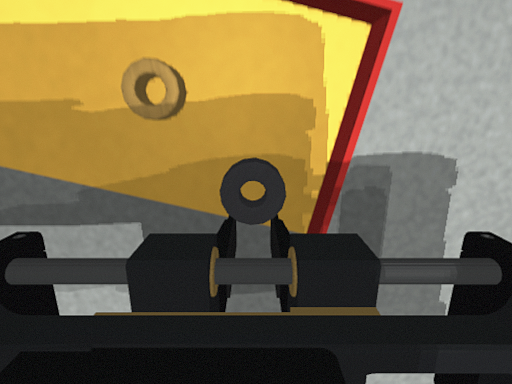

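The seat is well inside at (153,88). The spacer is entering at (252,190), and the right wall (about 315,230) is some 15 mm from the finger and slants away.

Call:
move_arm([
  [[0, 1.0, 0], [0, 0, 0], 0.23],
  [[0, 1.0, 0], [0, 0, 0], 0.23],
  [[0, 1.0, 0], [0, 0, 0], 0.23],
  [[0, 0.8, 0], [0, 0, 0], 0.23],
  [[0, 0.5, 0], [0, 0, 0], 0.23],
  [[0, 0.2, 0], [0, 0, 0], 0.23],
  [[0, -0.5, 0], [0, 0, 0], 0.23],
  [[0, -1.5, 0], [0, 0, 0], 0.23],
  [[0, -2.0, 0], [0, 0, 0], 0.23],
  [[0, -1.0, 2.0], [0, 0, 0], 0.23],
])

```text
t: 11.4
eef_pos: [579.5, 118.7, 25.0]
tcp_rot: [-3.138, 0.001, 1.567]
ft_force: [-1.0, 0.1, 0.1]
opening: 0.232
grip_force: 0.0
```

Call:
move_arm([
  [[0, 0, 4.0], [0, 0, 0], 0.23],
  [[-1.7, -3.0, 2.5], [0, 0, 0], 0.23],
  [[-1.7, -3.6, 0], [0, 0, 0], 0.23],
  [[-1.7, -3.6, 0], [0, 0, 0], 0.23],
  [[-1.7, -3.6, 0], [0, 0, 0], 0.23],
  [[-1.7, -3.6, 0], [0, 0, 0], 0.23],
  [[-1.7, -3.6, 0], [0, 0, 0], 0.23],
  [[-1.7, -3.6, 0], [0, 0, 0], 0.23],
  [[-1.7, -3.6, 0], [0, 0, 0], 0.23],
  [[-1.7, 0, 0], [0, 0, 0], 0.23],
])

```text
t: 12.4
eef_pos: [426.8, -164.8, 91.8]
tcp_rot: [3.14, 0.001, 1.564]
ft_force: [0.0, 0.2, -0.2]
opening: 0.23
grip_force: 0.0
```

Call:
move_arm([
  [[0.3, -0.8, 0], [0, 0, 0], 0.23],
  [[0, 0, -2.5], [0, 0, 0], 0.23],
  [[0, 0, -3.0], [0, 0, 0], 0.23],
  [[0, 0, -2.0], [0, 0, 0], 0.23],
  [[0, 0, -1.0], [0, 0, 0], 0.23],
  [[0, 0, 0], [0, 0, 0], 0.23],
])

```text
t: 13.0
eef_pos: [430.6, -168.8, 5.8]
tcp_rot: [-3.14, -0.001, 1.568]
ft_force: [0.1, 0.2, 1.1]
opening: 0.227
grip_force: 0.0
```

Run:
```python
from h import *
print(state()["eef_pos"])
cv2.imwrite("pics/w5.png",read_camera("wrist"))
```

```text
[ 430.61344955 -168.80053261    5.81732213]
```

View pics/w5.png

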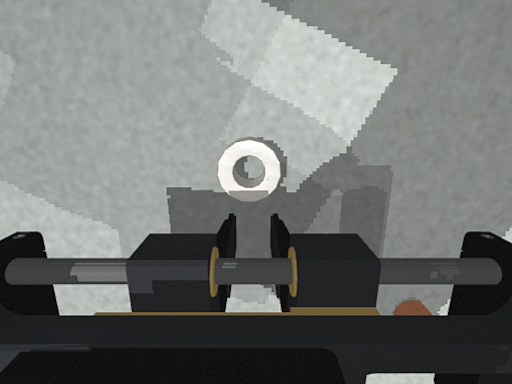

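The nut is at (249,170), about 2 mm left of the fingers' midline, so I shift a little and push.

Call:
move_arm([
  [[-0.2, 0.8, 0], [0, 0, 0], 0.23],
  [[0, 0.8, 0], [0, 0, 0], 0.23],
  [[0, 0.8, 0], [0, 0, 0], 0.23],
  [[0, 1.0, 0], [0, 0, 0], 0.23],
  [[0.1, 1.0, 0], [0, 0, 0], 0.23],
  [[0.1, 1.0, 0], [0, 0, 0], 0.23],
  [[0.1, 1.0, 0], [0, 0, 0], 0.23],
  [[0.1, 1.0, 0], [0, 0, 0], 0.23],
  [[0.1, 1.0, 0], [0, 0, 0], 0.23],
  [[0.1, 1.0, 0], [0, 0, 0], 0.23],
])

```text
t: 14.05
eef_pos: [434.8, -73.8, 6.6]
tcp_rot: [-3.142, -0.0, 1.568]
ft_force: [0.2, -1.5, 0.9]
opening: 0.231
grip_force: 0.9
```

Call:
move_arm([
  [[0.1, 1.0, 0], [0, 0, 0], 0.23],
  [[0.1, 1.0, 0], [0, 0, 0], 0.23],
  [[0.1, 1.0, 0], [0, 0, 0], 0.23],
  [[0.1, 1.0, 0], [0, 0, 0], 0.23],
  [[0.1, 1.0, 0], [0, 0, 0], 0.23],
  [[0.1, 1.0, 0], [0, 0, 0], 0.23],
  [[0.1, 1.0, 0], [0, 0, 0], 0.23],
  [[0.1, 1.0, 0], [0, 0, 0], 0.23],
  [[0.1, 1.0, 0], [0, 0, 0], 0.23],
  [[0.1, 1.0, 0], [0, 0, 0], 0.23],
])

```text
t: 15.05
eef_pos: [444.8, 26.2, 6.6]
tcp_rot: [3.142, 0.0, 1.568]
ft_force: [-0.8, -2.3, 0.8]
opening: 0.227
grip_force: 0.8
```

Call:
move_arm([
  [[0.1, 1.0, 0], [0, 0, 0], 0.23],
  [[0.1, 1.0, 0], [0, 0, 0], 0.23],
  [[0.1, 1.0, 0], [0, 0, 0], 0.23],
  [[0.1, 1.0, 0], [0, 0, 0], 0.23],
  [[0.1, 1.0, 0], [0, 0, 0], 0.23],
  [[0.1, 1.0, 0], [0, 0, 0], 0.23],
  [[0.1, 1.0, 0], [0, 0, 0], 0.23],
  [[0.1, 1.0, 0], [0, 0, 0], 0.23],
  [[0.1, 1.0, 0], [0, 0, 0], 0.23],
  [[0.1, 1.0, 0], [0, 0, 0], 0.23],
])

```text
t: 16.05
eef_pos: [454.8, 126.2, 6.7]
tcp_rot: [3.142, 0.0, 1.568]
ft_force: [-0.6, -1.9, 1.1]
opening: 0.226
grip_force: 0.8
```

Run:
```python
from h import *
print(state()["eef_pos"])
cv2.imwrite("pics/w6.png",read_camera("wrist"))
```

```text
[454.83620943 126.21230603   6.66462501]
```

View pics/w6.png

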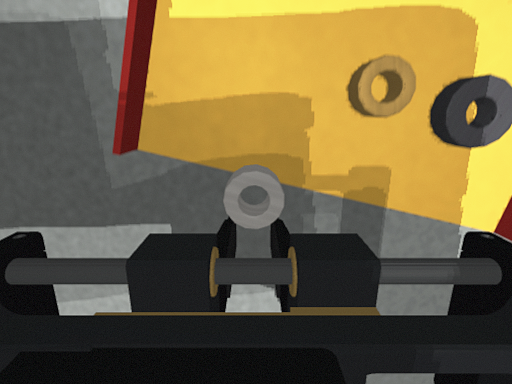

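The nut is at (253,198), straight before the mouth with the left wall well clear. The seat and spacer lie inside.

Call:
move_arm([
  [[0.1, 1.0, 0], [0, 0, 0], 0.23],
  [[0.1, 1.0, 0], [0, 0, 0], 0.23],
  [[0.1, 1.0, 0], [0, 0, 0], 0.23],
  [[0, 1.0, 0], [0, 0, 0], 0.23],
  [[0, 1.0, 0], [0, 0, 0], 0.23],
  [[0, 0.8, 0], [0, 0, 0], 0.23],
  [[0, 0.6, 0], [0, 0, 0], 0.23],
  [[0, 0.4, 0], [0, 0, 0], 0.23],
  [[0, 0.2, 0], [0, 0, 0], 0.23],
  [[0, 0, 0], [0, 0, 0], 0.23],
])

```text
t: 17.1
eef_pos: [457.8, 195.5, 6.7]
tcp_rot: [3.141, -0.0, 1.568]
ft_force: [-0.9, -0.6, 0.1]
opening: 0.227
grip_force: 0.0
```

Call:
move_arm([
  [[0, -0.5, 0], [0, 0, 0], 0.23],
  [[0, -1.5, 0], [0, 0, 0], 0.23],
  [[0, -2.5, 0], [0, 0, 0], 0.23],
  [[0, -3.0, 1.0], [0, 0, 0], 0.23],
  [[0, -3.0, 3.0], [0, 0, 0], 0.23],
  [[0, -4.0, 3.0], [0, 0, 0], 0.23],
  [[0, -4.0, 3.0], [0, 0, 0], 0.23],
  [[0, -4.0, 3.0], [0, 0, 0], 0.23],
  [[0, -3.0, 2.0], [0, 0, 0], 0.23],
  [[0, 0, 0], [0, 0, 0], 0.23],
])

```text
t: 18.1
eef_pos: [458.3, -63.7, 159.0]
tcp_rot: [3.137, 0.002, 1.564]
ft_force: [0.5, 0.5, -0.8]
opening: 0.23
grip_force: 0.0
```

Run:
```python
from h import *
print(state()["eef_pos"])
a=read_camera("top");cv2.imwrite("pics/top2.png",a)
```

```text
[458.32269056 -63.66575814 159.01568066]
```

View pics/top2.png

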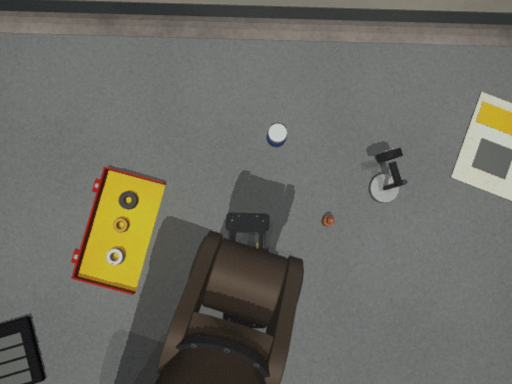

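All three rings lie well inside the tray, at (129,200), (121,225) and (115,256). The jar, nozzle and gauge are at the same pixels as before, and the arm is clear.

```bash
python3 -c "
from cell import *
print(env.job_done())"
```

```text
the job is handed in; nothing more can be done
None
```

All three rings were pushed flat into the red tray and lie wholly inside its mouth; the nozzle, jar and gauge were not moved, and I handed the job in at about 18 s with the arm clear.

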